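# Stand the lab containers in order of height

### The arm

A 7-joint arm with a two-finger parallel gripper is mounted at the origin on a cart in front of the work surface, level with it; the furniture and walls round the work are solid. World frame = base frame: x ahead of the robot, y to its left, z up, the work surface at z = 0. Lengths are in mm, angles in degrees, forces in N, time in s.
With the tool pointing down it reaches from about 400 to 850 mm from the base axis. Payload 6.9 kg.
Tool frame: the origin (TCP) lies at the very end of the fingers, on their centre line; the grasp point (between the pads) lies 19 mm behind it (arm.grip_depth is the distance from the TCP to the grasp point, in mm); y points along the fingers, z is the direction in which the jaws open and shut, and the axes are right-handed (so a half turn about y gives the same grasp; the last joint's range is limited). The gripper opens to 85 mm and grips with 20 to 120 N. Pads are 22 mm wide; open, the fingers measure 114 mm over their backs; the gripper's body (76 mm by 85 mm) begins 54 mm behind the grasp point. The pads swing forward as they close: fully open they stand 13 mm farther back than shut.
Start: joints at [76.576, 29.078, -13.613, 85.955, 7.202, 65.827, -8.869], TCP at [208.282, -589.262, 231.275] pointing down, gripper open.
Joint ranges: [-176.47, 176.47], [-13.61, 117.27], [-81.72, 77.17], [0.22, 143.17], [-87.28, 267.28], [10, 112.55], [-165.47, 165.47]. Speed limits (degrees/s): [136.94, 136.94, 180, 180, 180, 180, 180].

### API

Orientations are given as [roll, pitch, yaw] about the fixed x, y, z axes, in that order (R = Rz(yaw) Ry(pitch) Rx(roll)).
In Python, from workcell import telemetry, cams, ticket, arm gives the robot as it stands.
- The arm moves only by the tool servo_tool, never from a script. Its argument "increments" is a list of rows, each a list of 5 numbers: the opening, from 0 (shut) to 1 (fully open), then the shift along the tool's x, y, z in m, then the turn about the tool's y in degrees. In form: [[grip, dx, dy, dz, turn], ...]. A call has 1 to 5 rows; each row is the pose to reach, as a shift and turn from the pose commanded when the call began, along the tool's axes at that moment; what a row does not reach only later rows make up. A row lasts 1/10 s, in which the tool goes at most 50 mm and 8.59 degrees, less where a joint would pass 70% of its speed; a pose out of reach is approached as far as the arm can. A call with a gripper value outside its range is refused whole. The fingers move at their own pace and stop on an object; the grip force is fixed at half the most. Time passes only in rows, so rows that repeat a pose let the fingers close. It gives the time, the measured TCP pose, the force and the opening at its end, in the units of the state.
- telemetry.read_state(): the state, without advancing time (a new reading comes with each control period).
- cams.grab_frame(name): name is "scene" or "top" or "wrist"; returns a dict with "image" (400x640x3 uint8, red, green, blue), "K" (3x3 intrinsics, pixels), "world_from_camera" (4x4, takes a point from camera to world coordinates). Camera axes: x right, y down, z forward; pixel columns grow to the right and rows downward; lengths in mm; the calibration is good to about 2 mm. A picture is of the moment at which its call begins. There is no depth.
- ticket.hand_in(): hands the job in, once; it reports no verdict.
The state is a dict: "time": time; "q": joint angles; "qd": joint speeds; "effort": joint torques, N m; "eef_pos": TCP position; "tcp_rot": TCP orientation; "contact_force": force on the tool from outside, world axes, zero at the start; "torque": the same for the moment, N m; "finger_gap": finger opening in mm.
Only numpy, scipy, OpenCV 4.12 (cv2) and the standard library are available. Lean on these libraries where they do the work, as an engineer would, in place of code of your own. Each camera call takes 0.05 s, during which the arm holds its last target. There are 200 camera calls.

### The job

Tidy up after the experiment: stand the measuring cylinder, the reagent bottle, the dropper bottle and the little jar on the four rubber pads of the wooden stand, in order of height, with the tallest beside the tall end post and the shortest beside the short one. Each must stand upright in the middle of its own pad, and none may be tipped over on the way.

Things in the scene. Friction and masses are not known exactly. Their poses are not given: they have to be found in the camera images.
- cylinder: Empty measuring cylinder, 184 mm tall, standing upright: clear plastic tube 27 mm in diameter from 14 mm up to the top, on a blue six-sided foot 44 x 51 mm and 14 mm high. Origin: centre of its underside; z up. 0.06 kg. Good grip: the tube, about 155 mm above its underside.
- bottle: Reagent bottle with a blue screw cap, 131 mm tall, standing upright, cap closed and fixed: body 64 mm in diameter up to 82 mm, narrower shoulder 38 mm in diameter, cap 48 mm in diameter from 107 to 130 mm above the underside. Origin: centre of its underside; z up. 0.3 kg. Good grip: across the cap, about 118 mm above its underside.
- dropper: Brown dropper bottle with a red rubber bulb, 90 mm tall, standing upright: body 31 mm in diameter up to about 52 mm, above it a collar and bulb at most 22 mm in diameter. Origin: centre of its underside; z up. 0.06 kg. Good grip: round the body, about 45 mm above its underside.
- jar: Small closed amber glass jar with a white lid, 60 mm tall and 40 mm in diameter, standing upright. Origin: centre of its underside; z up. 0.07 kg. Good grip: about 40 mm above its underside.
- pad_1: One of the four equal round black rubber pads in a row on the stand (a flat wooden board 470 x 110 mm, 12 mm thick, lying on the table): 72 mm in diameter, 2 mm thick, its top 14 mm above the table, fixed. The pads stand 90 mm apart in the order pad_1 to pad_4. Origin: centre of its underside (12 mm above the table); x across the board, y along the row towards pad_4.
- pad_2: One of the four equal round black rubber pads in a row on the stand (a flat wooden board 470 x 110 mm, 12 mm thick, lying on the table): 72 mm in diameter, 2 mm thick, its top 14 mm above the table, fixed. The pads stand 90 mm apart in the order pad_1 to pad_4. Origin: centre of its underside (12 mm above the table); x across the board, y along the row towards pad_4.
- pad_3: One of the four equal round black rubber pads in a row on the stand (a flat wooden board 470 x 110 mm, 12 mm thick, lying on the table): 72 mm in diameter, 2 mm thick, its top 14 mm above the table, fixed. The pads stand 90 mm apart in the order pad_1 to pad_4. Origin: centre of its underside (12 mm above the table); x across the board, y along the row towards pad_4.
- pad_4: One of the four equal round black rubber pads in a row on the stand (a flat wooden board 470 x 110 mm, 12 mm thick, lying on the table): 72 mm in diameter, 2 mm thick, its top 14 mm above the table, fixed. The pads stand 90 mm apart in the order pad_1 to pad_4. Origin: centre of its underside (12 mm above the table); x across the board, y along the row towards pad_4.
- tall_post: The tall one of the two round wooden end posts of the stand: 105 mm high above the board, 18 mm in diameter (28 mm at its foot), fixed at one end of the row, 75 mm beyond the centre of the end pad; either post may be at either end. Origin: centre of its foot, 12 mm above the table.
- short_post: The short one of the two round wooden end posts of the stand: 35 mm high above the board, 18 mm in diameter (28 mm at its foot), fixed at one end of the row, 75 mm beyond the centre of the end pad; either post may be at either end. Origin: centre of its foot, 12 mm above the table.
Things that resemble listed ones, but are neither listed nor needed, are in the scene too. Of the things shaped like the jar, the amber one is meant.

How it is judged (in metres and radians):
At the end, for the whole second after the job is handed in: Counted from the pad beside the tall post: measuring cylinder, reagent bottle, dropper bottle, jar; each within 15 mm of the centre of its pad, standing on it, upright within about 4.5 degrees, released and at rest (((horizontal distance between tall_post and pad_1 below 0.1 m and horizontal distance between cylinder and pad_1 below 0.015 m and horizontal distance between bottle and pad_2 below 0.015 m and horizontal distance between dropper and pad_3 below 0.015 m and horizontal distance between jar and pad_4 below 0.015 m) or (horizontal distance between tall_post and pad_4 below 0.1 m and horizontal distance between cylinder and pad_4 below 0.015 m and horizontal distance between bottle and pad_3 below 0.015 m and horizontal distance between dropper and pad_2 below 0.015 m and horizontal distance between jar and pad_1 below 0.015 m)) and angle between each of cylinder, bottle, dropper, jar's own z axis and vertical below 0.08 rad and height (world z) of cylinder between 0.011 and 0.018 m and linear speed of each of cylinder, bottle, dropper, jar below 0.02 m/s and height (world z) of bottle between 0.011 and 0.018 m and height (world z) of dropper between 0.011 and 0.018 m and height (world z) of jar between 0.011 and 0.018 m); the robot touches nothing.
It fails at once if one of the four containers is tipped over (angle between any of cylinder, bottle, dropper, jar's own z axis and vertical above 0.7 rad).
It also fails if it takes over 96 s, if anything falls off the work surface, if the arm or the gripper's body presses on something with over 40 N, if the wrist force passes 120 N, or if a joint passes its speed limit or range.

## Working session

There is one attempt and no reset: what is moved stays moved. The work goes in short steps, Python scripts to look and compute and a tool call to move; the robot and the scene stay as the last step left them, time stands still between calls to the robot, and variables do not carry over. Pictures are saved under pics/ and viewed, about 12 in all and at most 16, crops included, and the job is handed in when it is done.

Besides the shell and the picture viewer there is one more tool, called in YAML: its name, and indented under it one key for each argument. servo_tool: Moves the arm, as the interface text tells. Its arguments: {"type":"object","properties":{"increments":{"type":"array","items":{"type":"array","items":{"type":"number"}}}},"required":["increments"]}

```bash
ls; mkdir -p pics; cat > h.py <<'E'
from workcell import telemetry, cams, ticket, arm
import numpy as np, cv2
from scipy.spatial.transform import Rotation as R
def grab(n,f=None):
    d=cams.grab_frame(n)
    if f: cv2.imwrite('pics/'+f,cv2.cvtColor(d['image'],cv2.COLOR_RGB2BGR)); np.savez('pics/'+f+'.npz',K=d['K'],T=d['world_from_camera'],image=d['image'])
    return d
def px2w(d,u,v,z):
    K,T=np.array(d['K']),np.array(d['T'] if 'T' in d else d['world_from_camera'])
    r=T[:3,:3]@np.linalg.solve(K,[u,v,1]); o=T[:3,3]
    return o+r*(z-o[2])/r[2]
def w2px(d,p):
    K,T=np.array(d['K']),np.array(d['T'] if 'T' in d else d['world_from_camera'])
    c=K@(T[:3,:3].T@(np.array(p)-T[:3,3])); return c[:2]/c[2]
def tool():
    s=telemetry.read_state(); return np.array(s['eef_pos']),R.from_euler('xyz',s['tcp_rot'],degrees=True),s
E
python3 - <<'E'
from h import *
for n in ['top','scene','wrist']:
    d=grab(n,n+'0.png'); print(n,np.round(d['K'],1).tolist(),np.round(d['world_from_camera'],3).tolist())
p,r,s=tool(); print(s); print(r.as_matrix().round(3))
E
```

```text
pics
top [[497.3, 0.0, 323.5], [0.0, 497.3, 208.6], [0.0, 0.0, 1.0]] [[-0.029, -0.989, 0.143, 367.439], [-0.999, 0.031, 0.014, -35.218], [-0.019, -0.143, -0.99, 1324.26], [0.0, 0.0, 0.0, 1.0]]
scene [[477.6, 0.0, 317.5], [0.0, 477.6, 188.2], [0.0, 0.0, 1.0]] [[-0.748, -0.366, 0.554, -61.713], [-0.663, 0.442, -0.604, 666.27], [-0.024, -0.819, -0.573, 709.215], [0.0, 0.0, 0.0, 1.0]]
wrist [[333.1, 0.0, 319.6], [0.0, 333.1, 204.4], [0.0, 0.0, 1.0]] [[0.332, -0.896, -0.295, 283.698], [-0.943, -0.316, -0.101, -563.87], [-0.003, 0.312, -0.95, 371.441], [0.0, 0.0, 0.0, 1.0]]
{'time': 0.15, 'q': array([ 76.57531766,  29.11414455, -13.61186147,  85.99533779,
         7.20178108,  65.82722397,  -8.87041752]), 'qd': array([ 0.0909351 , -0.05030379, -0.02224424, -0.22293319,  0.02781985,
       -0.02454822, -0.08747843]), 'effort': array([-2.68375356e-03, -6.21009636e+01, -2.18927890e+00, -2.49837202e+01,
        1.27887866e-02,  9.05661756e-03,  8.23038107e-06]), 'eef_pos': array([ 208.14198477, -588.91779714,  230.63533211]), 'tcp_rot': array([-9.00779768e+01, -2.33057249e-04, -1.60529936e+02]), 'contact_force': array([ 0.69290546, -0.7516688 , -0.07009662]), 'torque': array([-0.01288308,  0.02055393, -0.01803839]), 'finger_gap': 85.37509093849953}
[[-0.943 -0.     0.333]
 [-0.333  0.001 -0.943]
 [ 0.    -1.    -0.001]]
```

View pics/top0.png

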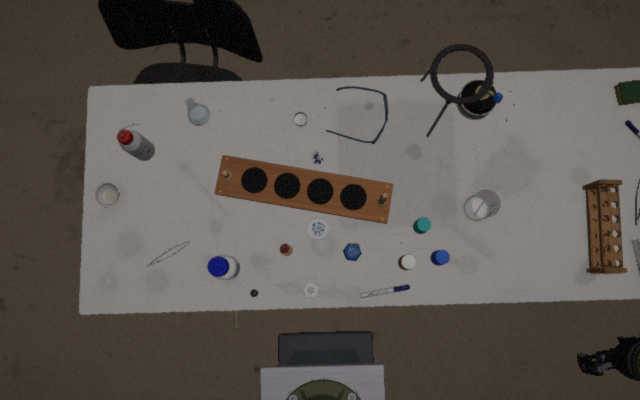

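View pics/scene0.png

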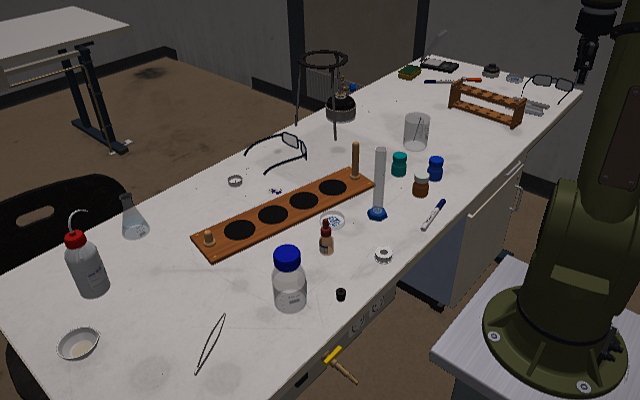

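Top: the stand has pads at (254,180), (287,186), (320,191), (353,197), with the tall post on the right at (383,198). Cylinder at (353,252), bottle at (220,267), dropper at (286,249), amber jar with white lid at (407,262). The teal and blue jars are decoys.

```bash
python3 - <<'E'
from h import *
d=np.load('pics/top0.png.npz'); s=np.load('pics/scene0.png.npz')
im=cv2.cvtColor(d['image'],cv2.COLOR_RGB2BGR); c=im[150:300,200:430]
cv2.imwrite('pics/c1.png',cv2.resize(c,None,fx=3.4,fy=3.4,interpolation=cv2.INTER_CUBIC))
im2=cv2.cvtColor(s['image'],cv2.COLOR_RGB2BGR)[130:320,190:450]
cv2.imwrite('pics/c2.png',cv2.resize(im2,None,fx=3,fy=3,interpolation=cv2.INTER_CUBIC))
# pads: dark blobs
g=cv2.cvtColor(d['image'],cv2.COLOR_RGB2GRAY)
m=(g<40).astype(np.uint8); n,l,st,ce=cv2.connectedComponentsWithStats(m)
for i in range(1,n):
    if 300<st[i,4]<900 : print('pad',ce[i].round(1),st[i,4],px2w(d,*ce[i],14).round(1))
for nm,u,v,z in [('cyl foot',353,252,14),('bottle cap',219,266.5,130),('drop bulb',286,248,85),('jar lid',407,262,60)]:
    print(nm,px2w(d,u,v,z).round(1))
E
```

```text
pad [628.6  91.8] 445 [ 852.2 -856.3   14. ]
pad [253.8 179.7] 525 [641.8 169.1  14. ]
pad [286.6 185.4] 532 [623.4  81.   14. ]
pad [319.6 191. ] 528 [605.3  -7.2  14. ]
pad [352.8 196.6] 537 [587.  -95.3  14. ]
pad [316.  335.6] 330 [228.4  12.5  14. ]
pad [322.7 356.9] 792 [175.1  -3.   14. ]
cyl foot [439.7 -90.4  14. ]
bottle cap [408.3 236.4 130. ]
drop bulb [450.7  79.1  85. ]
jar lid [ 408.  -223.5   60. ]
```

View pics/c1.png

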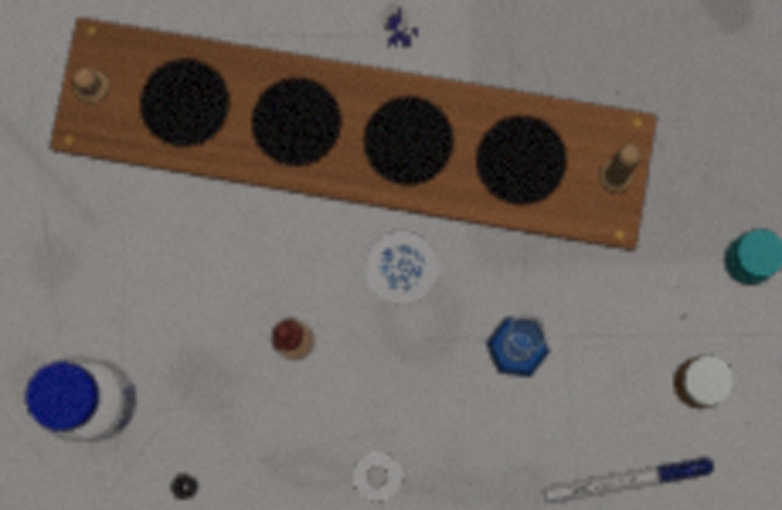

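View pics/c2.png

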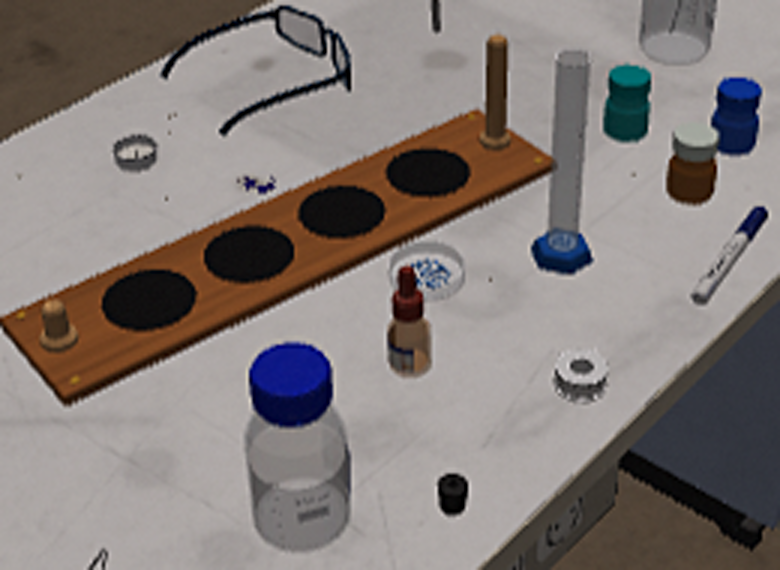

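Both views agree: cylinder (440,-90), bottle (408,236), dropper (451,79), jar (408,-224). The tall post stands beside the pad at (587,-95). I'll start moving toward the cylinder.

servo_tool:
  increments:
    - [1,-0.034,-0.004,-0.035,-8.4]
    - [1,-0.068,-0.008,-0.07,-16.8]
    - [1,-0.102,-0.012,-0.105,-25.2]
    - [1,-0.136,-0.016,-0.14,-33.6]
    - [1,-0.17,-0.02,-0.175,-42]

```text
time: 0.65
eef_pos: [310.6, -365.7, 251.3]
tcp_rot: [-90.0, -0.0, -118.2]
contact_force: [1.0, -0.1, 0.1]
finger_gap: 85.3
```

```bash
cat >> h.py <<'E'
AZ=-11.7
def plan(x,y,z,az=AZ):
    p,r,s=tool(); d=r.inv().apply(np.array([x,y,z])-p); zz=r.as_matrix()[:,2]; a=np.degrees(np.arctan2(zz[1],zz[0]))
    t=-((az-a+180)%360-180)
    print('t',round(s['time'],2),'p',p.round(1),'az',round(a,1),'gap',round(s['finger_gap'],1),'tool d(mm)',d.round(1),'turn',round(t,1),'rows',round(max(np.linalg.norm(d)/50,abs(t)/8.59),1),'q7',s['q'][6].round(0))
E
python3 -c "
from h import *
plan(440,-90.5,235)"
```

```text
t 0.65 p [ 310.6 -365.7  251.3] az -28.2 gap 85.3 tool d(mm) [-303.7   16.3  -16. ] turn -16.5 rows 6.1 q7 8.0
```

servo_tool:
  increments:
    - [1,-0.049,0,-0.003,-5.5]
    - [1,-0.098,0,-0.006,-11]
    - [1,-0.147,0,-0.009,-16.5]
    - [1,-0.196,0,-0.012,-16.5]
    - [1,-0.24,0,-0.015,-16.5]

```text
time: 1.15
eef_pos: [412.1, -147.4, 251.4]
tcp_rot: [-90.0, -0.0, -102.0]
contact_force: [0.9, -1.1, 0.1]
finger_gap: 85.3
```

```bash
cat >> h.py <<'E'
def wrist(f,items):
    d=grab('wrist',f); im=cv2.cvtColor(d['image'],cv2.COLOR_RGB2BGR)
    for (x,y,z,r) in items:
        pts=np.array([w2px(d,(x+r*np.cos(t),y+r*np.sin(t),z)) for t in np.linspace(0,6.3,40)])
        if np.abs(pts).max()<3000: cv2.polylines(im,[pts.round().astype(int)],True,(0,255,0),1)
        print((x,y,z),w2px(d,(x,y,z)).round(1))
    cv2.imwrite('pics/'+f,im)
E
python3 -c "
from h import *
wrist('w1.png',[(440,-90.5,14,22),(440,-90.5,184,13.5),(587,-95.3,14,36),(605.3,-7.2,14,36)])
plan(440,-90.5,136)"
```

```text
(440, -90.5, 14) [333.4 111.9]
(440, -90.5, 184) [344.3 125. ]
(587, -95.3, 14) [468.9  86.8]
(605.3, -7.2, 14) [481.1  -9.9]
t 1.2 p [ 415.3 -140.1  252.1] az -11.5 gap 85.5 tool d(mm) [-53.1 116.4  14. ] turn 0.2 rows 2.6 q7 -8.0
```

View pics/w1.png

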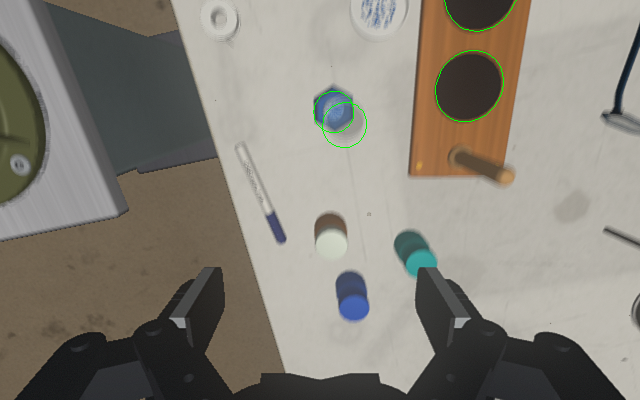

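The wrist view confirms the cylinder foot at (333,111) and the pads at (469,87), all matching the overlays. I'll descend and grip.

servo_tool:
  increments:
    - [1,-0.027,0,0.007,0]
    - [1,-0.053,0,0.014,0]
    - [1,-0.053,0.04,0.014,0]
    - [1,-0.053,0.08,0.014,0]
    - [1,-0.053,0.116,0.014,0]

```text
time: 1.7
eef_pos: [436.1, -100.7, 133.9]
tcp_rot: [-90.0, 0.0, -102.0]
contact_force: [0.7, -1.1, 0.4]
finger_gap: 85.5
```

servo_tool:
  increments:
    - [0,0,0,0,0]
    - [0,0,0,0,0]
    - [0,0,0,0,0]
    - [0,0,0,0,0]
    - [0,0,0,0,0]

```text
time: 2.2
eef_pos: [437.5, -100.9, 137.1]
tcp_rot: [-89.8, -0.0, -102.1]
contact_force: [-1.8, -0.4, 7.9]
finger_gap: 24.3
```

```bash
python3 -c "
from h import *
plan(440,-90.5,136); plan(587,-95.3,190)"
```

```text
t 2.2 p [ 437.5 -100.9  137.1] az -12.1 gap 24.3 tool d(mm) [-10.7   1.1   0.3] turn -0.4 rows 0.2 q7 -24.0
t 2.2 p [ 437.5 -100.9  137.1] az -12.1 gap 24.3 tool d(mm) [-36.7 -52.5 145.2] turn -0.4 rows 3.2 q7 -24.0
```

```bash
python3 -c "
from h import *
wrist('w2.png',[(440,-90.5,14,22)]);print(tool()[2]['finger_gap'])
plan(440,-90.5,136)"
```

```text
(440, -90.5, 14) [319.2 182.9]
24.238278068655315
t 2.25 p [ 437.5 -100.9  137.1] az -12.1 gap 24.2 tool d(mm) [-10.7   1.1   0.3] turn -0.4 rows 0.2 q7 -24.0
```

View pics/w2.png

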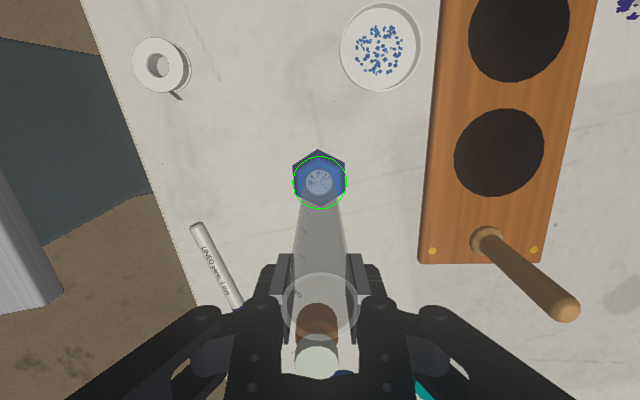

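The tube is held off centre, about 10 mm toward +y. I'll open, shift 11 mm and grip again.

servo_tool:
  increments:
    - [0.6,0,0,0,0]
    - [0.6,0,0,0,0]
    - [0.6,0,0,0,0]
    - [0.6,-0.006,0,0,0]
    - [0.6,-0.011,0,0,0]

```text
time: 2.75
eef_pos: [438.9, -89.4, 135.3]
tcp_rot: [-90.0, 0.0, -102.0]
contact_force: [-1.0, -0.7, 0.5]
finger_gap: 51.3
```

servo_tool:
  increments:
    - [0.6,0,0,0,0]
    - [0,0,0,0,0]
    - [0,0,0,0,0]
    - [0,0,0,0,0]
    - [0,0,0,0,0]

```text
time: 3.25
eef_pos: [439.0, -90.0, 135.4]
tcp_rot: [-90.0, 0.0, -102.0]
contact_force: [1.5, 0.4, 1.0]
finger_gap: 25.7
```

servo_tool:
  increments:
    - [0,0,0,0,0]
    - [0,0,-0.03,0,0]
    - [0,0,-0.06,0,0]
    - [0,0,-0.08,0,0]
    - [0,0,-0.08,0,0]

```text
time: 3.75
eef_pos: [439.9, -90.0, 217.4]
tcp_rot: [-89.8, -0.0, -102.1]
contact_force: [1.1, -0.6, -0.6]
finger_gap: 25.7
```

```bash
python3 -c "
from h import *
wrist('w3.png',[])
plan(587,-95.3,160)"
```

```text
t 3.8 p [439.  -90.2 215.9] az -12.1 gap 25.5 tool d(mm) [-25.9  56.2 145.7] turn -0.4 rows 3.2 q7 -19.0
```

View pics/w3.png

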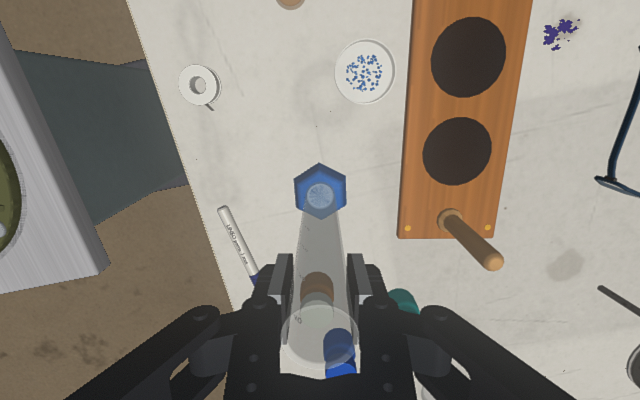

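Cylinder held centrally, foot at (320,192) and clear of the table. Carrying it to the pad at (587,-95).

servo_tool:
  increments:
    - [0,-0.008,0,0.045,0]
    - [0,-0.017,0,0.09,0]
    - [0,-0.026,0,0.13,0]
    - [0,-0.026,0,0.146,0]
    - [0,-0.026,0,0.146,0]

```text
time: 4.3
eef_pos: [588.0, -94.9, 212.6]
tcp_rot: [-90.2, 0.0, -102.0]
contact_force: [-0.1, 0.7, -1.4]
finger_gap: 25.5
```

servo_tool:
  increments:
    - [0,0,0,0,0]
    - [0,0,0.02,0,0]
    - [0,0,0.04,0,0]
    - [0,0,0.05,0,0]
    - [0,0,0.05,0,0]

```text
time: 4.8
eef_pos: [585.1, -95.2, 164.0]
tcp_rot: [-90.2, -0.0, -102.0]
contact_force: [-0.3, -0.2, 0.3]
finger_gap: 25.6
```

```bash
python3 -c "
from h import *
wrist('w4.png',[(587,-95.3,14,36),(587,-95.3,30,22)])
plan(587,-95.3,150)"
```

```text
(587, -95.3, 14) [322.  186.6]
(587, -95.3, 30) [322.1 191.5]
t 4.85 p [586.  -95.1 165.1] az -12.0 gap 25.3 tool d(mm) [ 0.  15.1  1. ] turn -0.3 rows 0.3 q7 -26.0
```

View pics/w4.png

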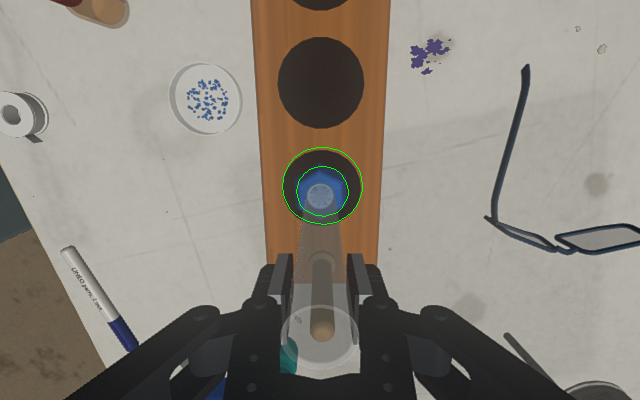

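The foot sits at (321,190), over the pad centre at (322,187). Lower, release and rise.

servo_tool:
  increments:
    - [0,0,0.007,0.001,0]
    - [0,0,0.013,0.001,0]
    - [0,0,0.0155,0.001,0]
    - [0,0,0.0155,0.001,0]
    - [0,0,0.0155,0.001,0]

```text
time: 5.35
eef_pos: [588.0, -95.1, 149.9]
tcp_rot: [-90.0, 0.0, -102.0]
contact_force: [0.7, -0.4, -0.8]
finger_gap: 25.6
```

servo_tool:
  increments:
    - [0.3,0,0,0,0]
    - [0.5,0,0,0,0]
    - [0.6,0,0,0,0]
    - [0.6,0,0,0,0]
    - [0.7,0,0,0,0]

```text
time: 5.85
eef_pos: [588.0, -95.1, 149.9]
tcp_rot: [-90.0, 0.0, -102.0]
contact_force: [0.4, 0.1, 0.4]
finger_gap: 59.5
```

servo_tool:
  increments:
    - [0.7,0,-0.02,0,0]
    - [0.7,0,-0.05,0,0]
    - [1,0,-0.09,0,0]
    - [1,0,-0.1,0,0]
    - [1,0,-0.1,0,0]

```text
time: 6.35
eef_pos: [588.8, -95.0, 251.7]
tcp_rot: [-89.8, 0.0, -102.0]
contact_force: [0.1, 0.4, -0.2]
finger_gap: 85.6
```

```bash
python3 -c "
from h import *
d=grab('top','top1.png')
plan(408.3,236.4,250)
im=cv2.cvtColor(d['image'],cv2.COLOR_RGB2HSV)
m=cv2.inRange(im,(105,120,60),(135,255,255)); n,l,st,ce=cv2.connectedComponentsWithStats(m)
for i in range(1,n):
    if st[i,4]>60: print(ce[i].round(1),st[i],px2w(d,*ce[i],130).round(1))
"
```

```text
t 6.4 p [588.  -95.2 249.9] az -12.0 gap 85.4 tool d(mm) [-286.8   -0.4 -244.9] turn -0.3 rows 7.5 q7 -23.0
[497.3  97.1] [493  93  10   9  62] [ 807.3 -458.9  130. ]
[217.6 266. ] [208 257  21  19 313] [409.5 239.7 130. ]
```

servo_tool:
  increments:
    - [1,-0.037,0,-0.032,0]
    - [1,-0.074,0,-0.064,0]
    - [1,-0.111,0,-0.096,0]
    - [1,-0.148,0,-0.128,0]
    - [1,-0.185,0,-0.16,0]

```text
time: 6.9
eef_pos: [468.0, 120.0, 248.2]
tcp_rot: [-90.1, -0.1, -102.1]
contact_force: [0.2, 0.2, 0.1]
finger_gap: 85.3
```

servo_tool:
  increments:
    - [1,-0.037,0,-0.032,0]
    - [1,-0.074,0,-0.064,0]
    - [1,-0.104,0,-0.085,0]
    - [1,-0.104,0,-0.085,0]
    - [1,-0.104,0,-0.085,0]

```text
time: 7.4
eef_pos: [407.7, 238.5, 248.5]
tcp_rot: [-90.1, -0.1, -101.9]
contact_force: [0.3, -0.8, 0.0]
finger_gap: 85.3
```

```bash
python3 -c "
from h import *
wrist('w5.png',[(408.5,238,130,24),(408.5,238,0,32)])
plan(408.5,238,99)"
```

```text
(408.5, 238, 130) [320.7 197.3]
(408.5, 238, 0) [320.7 165.3]
t 7.45 p [408.4 237.6 248.6] az -12.0 gap 85.5 tool d(mm) [ -0.8 149.6   0.3] turn -0.3 rows 3.0 q7 -62.0
```

View pics/w5.png

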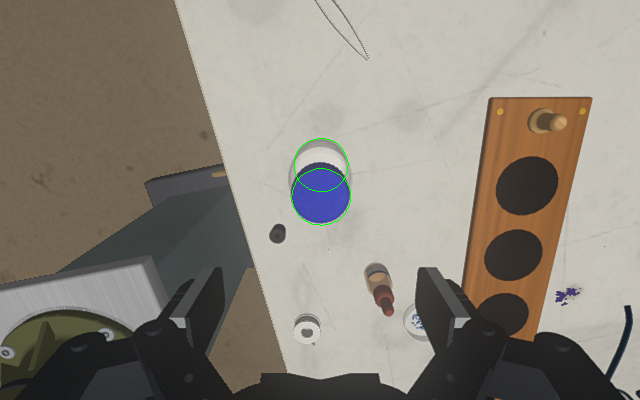

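The cap at (321,196) matches the overlay. Descend and grip.

servo_tool:
  increments:
    - [1,0,0.04,0,0]
    - [1,0,0.08,0,0]
    - [1,0,0.12,0,0]
    - [1,0,0.149,0,0]
    - [0.8,0,0.149,0,0]

```text
time: 7.95
eef_pos: [407.1, 235.3, 97.2]
tcp_rot: [-90.3, -0.3, -102.2]
contact_force: [0.3, -0.7, 0.3]
finger_gap: 73.1
```

servo_tool:
  increments:
    - [0,0,0,0,0]
    - [0,0,0,0,0]
    - [0,0,0,0,0]
    - [0,0,0,0,0]
    - [0,0,0,0,0]

```text
time: 8.45
eef_pos: [409.5, 239.2, 102.2]
tcp_rot: [-89.9, 0.1, -102.0]
contact_force: [-1.2, -0.5, 7.9]
finger_gap: 46.2
```

```bash
python3 -c "
from h import *
plan(408.5,238,99);plan(605.3,-7.2,165)"
```

```text
t 8.45 p [409.5 239.2 102.2] az -12.0 gap 46.2 tool d(mm) [ 1.4  3.2 -0.7] turn -0.3 rows 0.1 q7 -73.0
t 8.45 p [409.5 239.2 102.2] az -12.0 gap 46.2 tool d(mm) [200.  -62.5 243.1] turn -0.3 rows 6.4 q7 -73.0
```

servo_tool:
  increments:
    - [0,0,-0.02,0,0]
    - [0,0,-0.05,0,0]
    - [0,0,-0.08,0,0]
    - [0,0,-0.1,0,0]
    - [0,0,-0.1,0,0]

```text
time: 8.95
eef_pos: [409.6, 239.3, 203.3]
tcp_rot: [-89.8, 0.2, -102.1]
contact_force: [1.2, 0.0, -3.3]
finger_gap: 46.7
```

servo_tool:
  increments:
    - [0,0.02,0,0.024,0]
    - [0,0.048,0,0.058,0]
    - [0,0.079,0,0.095,0]
    - [0,0.11,0,0.133,0]
    - [0,0.14,0,0.17,0]

```text
time: 9.45
eef_pos: [546.0, 63.8, 199.3]
tcp_rot: [-90.1, -0.1, -102.0]
contact_force: [0.1, 0.7, -3.8]
finger_gap: 46.2
```

servo_tool:
  increments:
    - [0,0.03,0,0.036,0]
    - [0,0.05,0,0.062,0]
    - [0,0.06,0,0.073,0]
    - [0,0.06,0,0.073,0]
    - [0,0.06,0,0.073,0]

```text
time: 9.95
eef_pos: [603.4, -6.6, 199.7]
tcp_rot: [-90.1, 0.0, -102.0]
contact_force: [-0.3, 0.6, -3.1]
finger_gap: 45.8
```

```bash
python3 -c "
from h import *
wrist('w6.png',[(605.3,-7.2,14,36)])
plan(605.3,-7.2,114)"
```

```text
(605.3, -7.2, 14) [321.8 178. ]
t 10.0 p [603.4  -5.9 200.2] az -11.9 gap 46.6 tool d(mm) [ 0.9 86.2  2.3] turn -0.2 rows 1.7 q7 -34.0
```

View pics/w6.png

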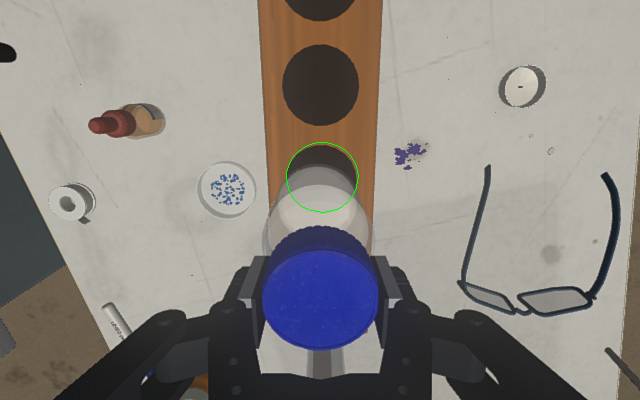

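Bottle held upright, cap at (320,300). Lower toward the pad in stages while watching the force.

servo_tool:
  increments:
    - [0,0.001,0.02,0.002,0]
    - [0,0.001,0.045,0.002,0]
    - [0,0.001,0.07,0.002,0]
    - [0,0.001,0.078,0.002,0]
    - [0,0.001,0.078,0.002,0]

```text
time: 10.5
eef_pos: [605.1, -7.9, 122.1]
tcp_rot: [-90.1, -0.0, -101.9]
contact_force: [0.7, -0.0, -3.0]
finger_gap: 46.2
```

servo_tool:
  increments:
    - [0,0,0,0,0]
    - [0,0,0.002,0,0]
    - [0,0,0.004,0,0]
    - [0,0,0.005,0,0]
    - [0,0,0.005,0,0]

```text
time: 11.0
eef_pos: [606.3, -9.2, 117.9]
tcp_rot: [-90.0, 0.0, -102.0]
contact_force: [0.2, 0.6, -3.8]
finger_gap: 46.4
```

```bash
python3 -c "
from h import *
d=np.load('pics/w6.png.npz');print(px2w(d,320,300,231))
plan(605.3,-7.2,114); print(tool()[2]['contact_force'])"
```

```text
[604.88074621  -2.53407903 231.        ]
t 11.0 p [606.3  -9.2 117.9] az -12.0 gap 46.4 tool d(mm) [-1.7  3.9 -1.4] turn -0.3 rows 0.1 q7 -38.0
[ 0.17863121  0.57688877 -3.83637373]
```

servo_tool:
  increments:
    - [0,0,0.001,0,0]
    - [0,0,0.002,0,0]
    - [0,0,0.003,0,0]
    - [0,0,0.003,0,0]
    - [0,0,0.003,0,0]

```text
time: 11.5
eef_pos: [606.5, -8.7, 116.4]
tcp_rot: [-89.9, 0.0, -102.0]
contact_force: [-3.9, -0.2, 9.6]
finger_gap: 46.1
```

Contact made with the pad. Release and rise.

servo_tool:
  increments:
    - [0.65,0,0,0,0]
    - [0.75,0,0,0,0]
    - [0.85,0,0,0,0]
    - [0.9,0,0,0,0]
    - [0.9,0,0,0,0]

```text
time: 12.0
eef_pos: [606.3, -9.1, 114.7]
tcp_rot: [-90.0, 0.0, -102.0]
contact_force: [0.4, -0.1, -0.0]
finger_gap: 76.5
```

servo_tool:
  increments:
    - [0.95,0,-0.02,0,0]
    - [1,0,-0.05,0,0]
    - [1,0,-0.09,0,0]
    - [1,0,-0.12,0,0]
    - [1,0,-0.12,0,0]

```text
time: 12.5
eef_pos: [608.4, -8.2, 239.4]
tcp_rot: [-89.6, 0.1, -102.0]
contact_force: [0.9, 0.0, -1.0]
finger_gap: 85.3
```

```bash
python3 -c "
from h import *
d=np.load('pics/w5.png.npz')
plan(450.7,79.1,180)
print(px2w(d,384,296,80),px2w(d,376,272,0))"
```

```text
t 12.5 p [608.4  -8.2 239.4] az -12.0 gap 85.3 tool d(mm) [ -52.4   58.2 -172.8] turn -0.3 rows 3.8 q7 -33.0
[449.02691246 100.63119074  80.        ] [450.4395588   83.48106691   0.        ]
```

servo_tool:
  increments:
    - [1,-0.014,0,-0.045,0]
    - [1,-0.028,0,-0.09,0]
    - [1,-0.042,0,-0.135,0]
    - [1,-0.055,0.01,-0.171,0]
    - [1,-0.055,0.035,-0.171,0]

```text
time: 13.0
eef_pos: [447.2, 83.4, 201.0]
tcp_rot: [-89.9, 0.0, -101.7]
contact_force: [2.5, -0.9, 0.2]
finger_gap: 85.7
```

servo_tool:
  increments:
    - [1,0,0.02,0,0]
    - [1,0,0.02,0,0]

```text
time: 13.2
eef_pos: [448.7, 79.8, 177.7]
tcp_rot: [-90.2, -0.1, -102.0]
contact_force: [-0.4, -0.5, -0.4]
finger_gap: 85.4
```

```bash
python3 -c "
from h import *
wrist('w7.png',[(450,80,0,15.5),(450,80,52,15.5),(450,80,90,8)])
plan(450,80,26)"
```

```text
(450, 80, 0) [321.4 178.9]
(450, 80, 52) [321.5 193.8]
(450, 80, 90) [321.5 208.6]
t 13.25 p [449.6  80.2 178.9] az -12.0 gap 85.3 tool d(mm) [ -0.  152.9   0.8] turn -0.3 rows 3.1 q7 -46.0
```

View pics/w7.png

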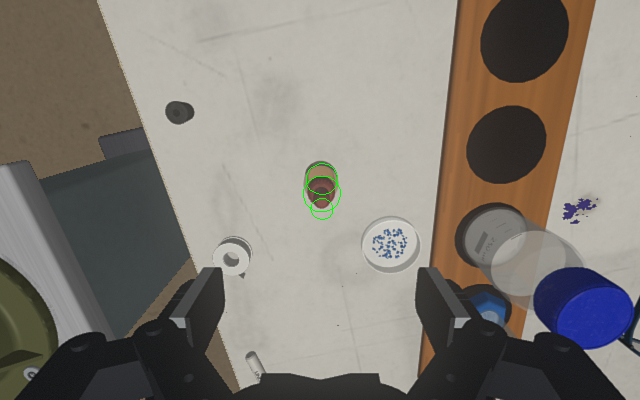

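```bash
python3 -c "
from h import *
d=np.load('pics/w7.png.npz')
im=cv2.cvtColor(d['image'][140:230,280:360],cv2.COLOR_RGB2BGR)
cv2.imwrite('pics/c3.png',cv2.resize(im,None,fx=5,fy=5,interpolation=cv2.INTER_CUBIC))
for y in (80,84,88): print(y,[w2px(d,(450,y,z)).round(1).tolist() for z in (0,52,90)])
"
```

```text
80 [[321.4, 178.9], [321.5, 193.8], [321.5, 208.6]]
84 [[320.6, 175.0], [320.5, 189.3], [320.3, 203.4]]
88 [[319.7, 171.0], [319.5, 184.7], [319.2, 198.3]]
```

View pics/c3.png

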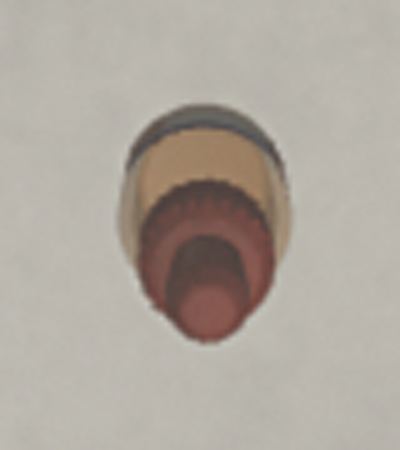

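Bulb tip at (322,202) and body base near (321,176) put the dropper at about (451.5, 84.5). Correct 4 mm, descend and grip.

servo_tool:
  increments:
    - [1,-0.0045,0.035,0.001,0]
    - [1,-0.0045,0.075,0.001,0]
    - [1,-0.0045,0.115,0.001,0]
    - [1,-0.0045,0.14,0.001,0]
    - [1,-0.0045,0.152,0.001,0]

```text
time: 13.75
eef_pos: [452.3, 84.4, 26.2]
tcp_rot: [-90.1, -0.0, -102.1]
contact_force: [-0.3, 0.2, 0.2]
finger_gap: 85.3
```

servo_tool:
  increments:
    - [1,0,0,0,0]
    - [0.5,0,0,0,0]
    - [0,0,0,0,0]
    - [0,0,0,0,0]
    - [0,0,0,0,0]

```text
time: 14.25
eef_pos: [452.9, 84.5, 28.6]
tcp_rot: [-89.9, 0.0, -102.1]
contact_force: [-0.6, 1.0, 20.4]
finger_gap: 28.1
```

servo_tool:
  increments:
    - [0,0,0,0,0]
    - [0,0,0,0,0]
    - [0,0,0,0,0]

```text
time: 14.55
eef_pos: [453.0, 84.7, 28.8]
tcp_rot: [-89.9, 0.0, -102.0]
contact_force: [-1.6, 0.2, 8.7]
finger_gap: 27.4
```

```bash
python3 -c "
from h import *
plan(451.5,84.5,26);plan(623.4,81,100)"
```

```text
t 14.55 p [453.   84.7  28.8] az -12.0 gap 27.4 tool d(mm) [ 0.5  2.8 -1.5] turn -0.3 rows 0.1 q7 -61.0
t 14.55 p [453.   84.7  28.8] az -12.0 gap 27.4 tool d(mm) [-32.  -70.9 167.5] turn -0.3 rows 3.7 q7 -61.0
```

servo_tool:
  increments:
    - [0,0,-0.015,0,0]
    - [0,0,-0.04,0,0]
    - [0,0,-0.07,0,0]
    - [0,0,-0.09,0,0]
    - [0,0,-0.09,0,0]

```text
time: 15.05
eef_pos: [453.9, 84.9, 120.3]
tcp_rot: [-89.7, 0.1, -102.1]
contact_force: [0.2, 0.3, -1.2]
finger_gap: 27.1
```

servo_tool:
  increments:
    - [0,-0.008,0,0.042,0]
    - [0,-0.016,0,0.085,0]
    - [0,-0.024,0,0.125,0]
    - [0,-0.032,0,0.167,0]
    - [0,-0.032,0,0.167,0]

```text
time: 15.55
eef_pos: [626.9, 79.9, 116.0]
tcp_rot: [-89.9, 0.1, -102.2]
contact_force: [-0.5, -0.0, -0.4]
finger_gap: 27.1
```

```bash
python3 -c "
from h import *
p,r,s=tool(); print(p,s['finger_gap'],s['contact_force'])
wrist('w8.png',[(623.4,81,14,36)])
plan(623.4,81,40)"
```

```text
[626.9122844   79.91071782 116.02959711] 27.14737017252346 [-0.4844184  -0.0428809  -0.35529763]
(623.4, 81, 14) [314.3 203.1]
t 15.6 p [623.8  80.6 115.9] az -12.1 gap 27.1 tool d(mm) [-0.3 75.9 -0.4] turn -0.4 rows 1.5 q7 -46.0
```

View pics/w8.png

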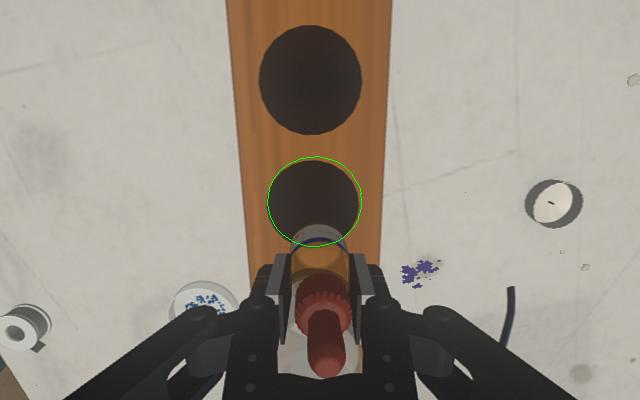

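Dropper held, just above the pad at (314,203). Lower in stages.

servo_tool:
  increments:
    - [0,0,0.025,0,0]
    - [0,0,0.05,0,0]
    - [0,0,0.065,0,0]
    - [0,0,0.069,0,0]
    - [0,0,0.069,0,0]

```text
time: 16.1
eef_pos: [621.8, 81.1, 48.5]
tcp_rot: [-90.1, -0.0, -102.0]
contact_force: [0.3, -0.5, -0.1]
finger_gap: 27.3
```

servo_tool:
  increments:
    - [0,0,0.001,0,0]
    - [0,0,0.002,0,0]
    - [0,0,0.003,0,0]
    - [0,0,0.003,0,0]
    - [0,0,0.003,0,0]

```text
time: 16.6
eef_pos: [622.5, 81.0, 46.0]
tcp_rot: [-90.0, 0.0, -102.0]
contact_force: [1.4, -0.4, -0.4]
finger_gap: 27.1
```

servo_tool:
  increments:
    - [0,0,0.001,0,0]
    - [0,0,0.002,0,0]
    - [0,0,0.003,0,0]
    - [0,0,0.003,0,0]
    - [0,0,0.003,0,0]

```text
time: 17.1
eef_pos: [622.5, 81.2, 43.0]
tcp_rot: [-90.0, 0.0, -102.0]
contact_force: [-2.0, -0.2, 3.5]
finger_gap: 27.1
```

Contact made. Open slowly, then rise.

servo_tool:
  increments:
    - [0.35,0,0,0,0]
    - [0.4,0,0,0,0]
    - [0.5,0,0,0,0]
    - [0.7,0,0,0,0]
    - [0.8,0,0,0,0]

```text
time: 17.6
eef_pos: [622.4, 81.1, 42.7]
tcp_rot: [-90.0, 0.0, -102.0]
contact_force: [-0.8, 0.6, -0.7]
finger_gap: 68.1
```

servo_tool:
  increments:
    - [0.9,0,0,0,0]
    - [1,0,-0.04,0,0]
    - [1,0,-0.09,0,0]
    - [1,0,-0.14,0,0]
    - [1,0,-0.18,0,0]

```text
time: 18.1
eef_pos: [622.6, 81.5, 225.9]
tcp_rot: [-89.9, 0.1, -102.0]
contact_force: [1.0, -0.2, -0.0]
finger_gap: 85.2
```

servo_tool:
  increments:
    - [1,0,-0.02,0,0]
    - [1,0,-0.02,0,0]

```text
time: 18.3
eef_pos: [623.8, 81.9, 246.6]
tcp_rot: [-89.7, 0.1, -102.0]
contact_force: [0.5, 0.4, -0.3]
finger_gap: 85.7
```

```bash
python3 -c "
from h import *
grab('wrist','w9.png'); d=grab('top','top2.png')
plan(408,-225,245)"
```

```text
t 18.4 p [622.3  80.9 242.6] az -12.0 gap 85.3 tool d(mm) [ 343.8   -2.3 -145.7] turn -0.3 rows 7.5 q7 -41.0
```

View pics/w9.png

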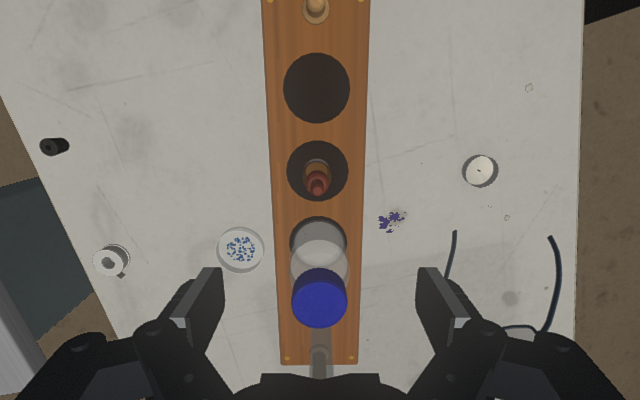

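Dropper stands centred on its pad at (317,172), and the bottle is on its own pad. On to the jar.

servo_tool:
  increments:
    - [1,0.045,0,-0.019,0]
    - [1,0.09,0,-0.038,0]
    - [1,0.135,0,-0.057,0]
    - [1,0.18,0,-0.076,0]
    - [1,0.225,0,-0.095,0]

```text
time: 18.9
eef_pos: [480.3, -120.7, 241.1]
tcp_rot: [-90.2, 0.0, -102.0]
contact_force: [1.6, -0.9, 0.5]
finger_gap: 85.2
```

servo_tool:
  increments:
    - [1,0.045,0,-0.019,0]
    - [1,0.09,0,-0.038,0]
    - [1,0.119,0.02,-0.051,0]
    - [1,0.119,0.05,-0.051,0]
    - [1,0.119,0.05,-0.051,0]

```text
time: 19.4
eef_pos: [404.3, -225.1, 189.0]
tcp_rot: [-90.4, 0.1, -102.2]
contact_force: [0.4, -0.1, 0.3]
finger_gap: 85.9
```

```bash
python3 -c "
from h import *
d=np.load('pics/top2.png.npz'); im=cv2.cvtColor(d['image'],cv2.COLOR_RGB2HSV)[250:276,394:422]
wrist('w10.png',[(407.5,-225,0,20),(407.5,-225,60,20)])
plan(407.5,-225,21)"
```

```text
(407.5, -225, 0) [324.  176.6]
(407.5, -225, 60) [324.2 192.9]
t 19.45 p [ 406.1 -224.4  190.9] az -12.0 gap 85.4 tool d(mm) [  0.7 169.9   2.3] turn -0.3 rows 3.4 q7 -5.0
```

View pics/w10.png

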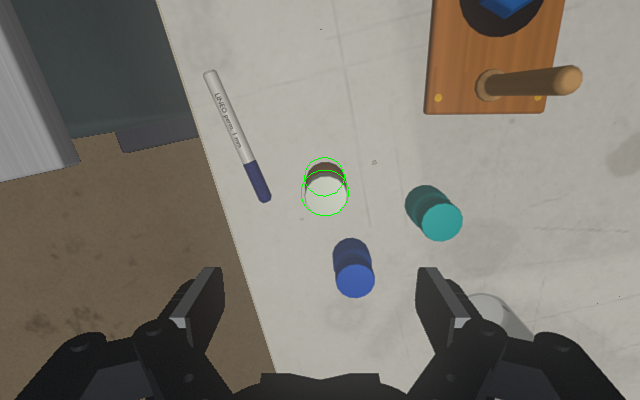

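The jar at (325,192) matches the overlay, and the neighbours clear the fingers. Descend with the gripper slightly narrowed.

servo_tool:
  increments:
    - [0.8,0,0.03,0.001,0]
    - [0.8,0,0.07,0.001,0]
    - [0.8,0,0.11,0.001,0]
    - [0.8,0,0.145,0.001,0]
    - [0.8,0,0.168,0.001,0]

```text
time: 19.95
eef_pos: [409.5, -224.0, 23.4]
tcp_rot: [-90.1, 0.1, -101.9]
contact_force: [-0.5, 0.1, -0.3]
finger_gap: 68.1
```

servo_tool:
  increments:
    - [0.8,0,0,0,0]
    - [0.5,0,0,0,0]
    - [0,0,0,0,0]
    - [0,0,0,0,0]
    - [0,0,0,0,0]

```text
time: 20.45
eef_pos: [410.2, -225.3, 26.7]
tcp_rot: [-89.8, -0.0, -102.0]
contact_force: [0.3, 1.3, 5.5]
finger_gap: 35.8
```

servo_tool:
  increments:
    - [0,0,0,0,0]
    - [0,0,0,0,0]
    - [0,0,0,0,0]

```text
time: 20.75
eef_pos: [410.1, -225.3, 26.7]
tcp_rot: [-89.8, -0.0, -102.0]
contact_force: [-1.0, 1.6, 5.5]
finger_gap: 36.0
```

servo_tool:
  increments:
    - [0,0,-0.03,0,0]
    - [0,0,-0.075,0,0]
    - [0,0,-0.12,0,0]
    - [0,0,-0.17,0,0]
    - [0,0,-0.215,0,0]

```text
time: 21.25
eef_pos: [408.9, -224.6, 243.6]
tcp_rot: [-89.9, -0.0, -102.0]
contact_force: [1.8, -0.9, -0.9]
finger_gap: 35.6
```

servo_tool:
  increments:
    - [0,-0.03,0,0.01,0]
    - [0,-0.07,0,0.024,0]
    - [0,-0.115,0,0.038,0]
    - [0,-0.16,0,0.053,0]
    - [0,-0.205,0,0.068,0]

```text
time: 21.75
eef_pos: [518.7, -37.3, 241.5]
tcp_rot: [-89.9, -0.0, -102.1]
contact_force: [1.4, -1.0, -1.4]
finger_gap: 35.8
```

servo_tool:
  increments:
    - [0,-0.045,0,0.015,0]
    - [0,-0.09,0,0.03,0]
    - [0,-0.135,0,0.045,0]
    - [0,-0.18,0,0.06,0]
    - [0,-0.21,0,0.07,0]

```text
time: 22.25
eef_pos: [630.8, 155.7, 241.5]
tcp_rot: [-89.9, 0.2, -101.9]
contact_force: [-0.4, 0.3, -1.7]
finger_gap: 35.6
```

servo_tool:
  increments:
    - [0,-0.015,0,0.005,0]
    - [0,-0.015,0,0.005,0]
    - [0,-0.015,0,0.005,0]

```text
time: 22.55
eef_pos: [638.0, 165.2, 240.7]
tcp_rot: [-90.0, -0.0, -102.0]
contact_force: [-0.2, -0.3, -0.6]
finger_gap: 35.5
```

```bash
python3 -c "
from h import *
plan(641.8,169.1,48)
wrist('w11.png',[(641.8,169.1,14,36)])"
```

```text
t 22.55 p [638.  165.2 240.7] az -12.0 gap 35.5 tool d(mm) [ -4.6 192.7   2.8] turn -0.3 rows 3.9 q7 -48.0
(641.8, 169.1, 14) [322.  165.1]
```

View pics/w11.png

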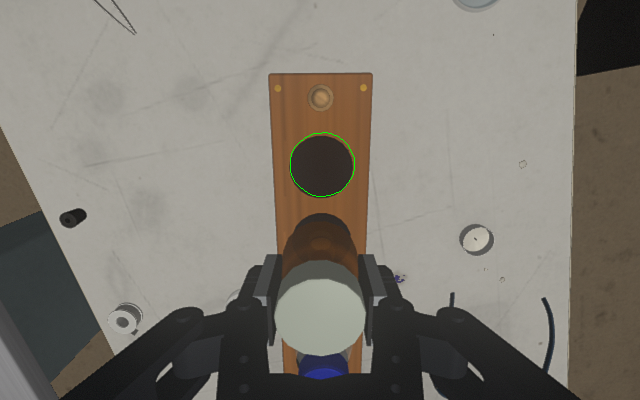

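Jar held upright, pad at (322,165). Shift 5 mm and lower.

servo_tool:
  increments:
    - [0,-0.004,0.035,0.003,0]
    - [0,-0.0045,0.08,0.003,0]
    - [0,-0.0045,0.125,0.003,0]
    - [0,-0.0045,0.165,0.003,0]
    - [0,-0.0045,0.188,0.003,0]

```text
time: 23.1
eef_pos: [640.7, 166.2, 49.1]
tcp_rot: [-90.2, -0.2, -102.2]
contact_force: [-0.7, 0.7, -0.6]
finger_gap: 36.1
```

servo_tool:
  increments:
    - [0,0,0,0,0]
    - [0,0,0.002,0,0]
    - [0,0,0.004,0,0]
    - [0,0,0.006,0,0]
    - [0,0,0.006,0,0]

```text
time: 23.6
eef_pos: [642.7, 169.3, 46.8]
tcp_rot: [-89.9, 0.0, -102.0]
contact_force: [-0.4, 0.6, -0.6]
finger_gap: 35.7
```

servo_tool:
  increments:
    - [0,0,0.001,0,0]
    - [0,0,0.002,0,0]
    - [0,0,0.003,0,0]
    - [0,0,0.004,0,0]
    - [0,0,0.004,0,0]

```text
time: 24.1
eef_pos: [642.1, 169.3, 41.5]
tcp_rot: [-90.0, -0.0, -102.0]
contact_force: [0.0, -0.1, -1.2]
finger_gap: 35.8
```

servo_tool:
  increments:
    - [0,0,0.001,0,0]
    - [0,0,0.0015,0,0]
    - [0,0,0.002,0,0]
    - [0,0,0.002,0,0]
    - [0,0,0.002,0,0]

```text
time: 24.6
eef_pos: [642.3, 169.5, 40.8]
tcp_rot: [-90.0, 0.0, -102.0]
contact_force: [-2.2, -1.7, 7.7]
finger_gap: 36.0
```

servo_tool:
  increments:
    - [0.45,0,0,0,0]
    - [0.5,0,0,0,0]
    - [0.6,0,0,0,0]
    - [0.75,0,0,0,0]
    - [0.9,0,0,0,0]

```text
time: 25.1
eef_pos: [642.2, 169.3, 39.6]
tcp_rot: [-90.0, -0.0, -102.0]
contact_force: [0.4, -0.2, 0.6]
finger_gap: 76.4
```

servo_tool:
  increments:
    - [0.9,0,0,0,0]
    - [1,0,-0.03,0,0]
    - [1,0,-0.07,0,0]
    - [1,0,-0.12,0,0]
    - [1,0,-0.16,0,0]

```text
time: 25.6
eef_pos: [642.4, 169.7, 202.5]
tcp_rot: [-89.9, 0.1, -102.0]
contact_force: [0.9, 0.2, -0.3]
finger_gap: 85.7
```

servo_tool:
  increments:
    - [1,0,-0.03,0,0]
    - [1,-0.04,-0.06,0.02,0]
    - [1,-0.08,-0.06,0.03,0]
    - [1,-0.1,-0.06,0.03,0]
    - [1,-0.1,-0.06,0.03,0]

```text
time: 26.1
eef_pos: [691.3, 265.6, 259.0]
tcp_rot: [-90.1, 0.1, -101.7]
contact_force: [0.1, 0.5, -0.2]
finger_gap: 85.5
```

```bash
python3 -c "
from h import *
t=grab('top','top3.png'); s=grab('scene','scene3.png')
P=[(587,-95.3),(605.3,-7.2),(623.4,81),(641.8,169.1)];H=[(0,25),(184,13.5),(82,32),(130,24),(52,15.5),(90,8),(0,20),(60,20)]
out=[]
for d,(a,b,c,e) in ((t,(215,400,130,225)),(s,(180,395,90,290))):
    im=cv2.cvtColor(d['image'],cv2.COLOR_RGB2BGR)[c:e,a:b]; f=750/(b-a) if d is t else 300/(e-c)
    o=cv2.resize(im,None,fx=f,fy=f,interpolation=cv2.INTER_CUBIC)
    if d is t:
     for i,(x,y) in enumerate(P):
      for h,r in ([(14+14,22),(198,13.5)],[(96,32),(144,24)],[(66,15.5),(104,6)],[(74,20)])[i]:
        pts=np.array([(w2px(d,(x+r*np.cos(q),y+r*np.sin(q),h))-[a,c])*f for q in np.linspace(0,6.3,40)])
        cv2.polylines(o,[pts.round().astype(int)],True,(0,255,0),1)
    out.append(o)
w=750
img=np.vstack([cv2.copyMakeBorder(o[:300 if o is out[1] else 400],0,0,0,max(0,w-o.shape[1]),cv2.BORDER_CONSTANT)[:,:w] for o in out])
print(img.shape); cv2.imwrite('pics/f.png',img[:690] if img.shape[0]<=600 else cv2.resize(img,(int(750*600/img.shape[0]),600)))
st=tool()[2];print(st['time'],st['contact_force'])"
```

```text
(685, 750, 3)
26.2 [ 0.12114563 -0.71519326  0.02220359]
```

The picture limit is reached, so I'll check the placements by colour segmentation.

```bash
python3 -c "
from h import *
d=np.load('pics/top3.png.npz'); hsv=cv2.cvtColor(d['image'],cv2.COLOR_RGB2HSV)
for nm,x,y,z,lo,hi in [('cyl foot',587,-95.3,28,(95,90,40),(130,255,255)),('bottle cap',605.3,-7.2,144,(105,120,40),(135,255,255)),('dropper bulb',623.4,81,80,(0,90,30),(8,255,255)),('jar lid',641.8,169.1,74,(0,0,100),(179,70,255))]:
    u,v=w2px(d,(x,y,z)); a,b=int(u)-17,int(v)-17
    m=cv2.inRange(hsv[b:b+35,a:a+35],lo,hi); n,l,st,ce=cv2.connectedComponentsWithStats(m)
    if nm=='jar lid':  # keep blob nearest the middle
        k=min(range(1,n),key=lambda i:np.linalg.norm(ce[i]-17)+(st[i,4]<30)*99)
    elif n>1: k=1+np.argmax(st[1:,4])
    else: print(nm,'none'); continue
    c=ce[k]+[a,b]; print(nm,'area',st[k,4],'off from pad mm',(px2w(d,*c,z)[:2]-[x,y]).round(1))
"
```

```text
cyl foot area 177 off from pad mm [-2.2  3.3]
bottle cap area 307 off from pad mm [0.  0.9]
dropper bulb area 67 off from pad mm [-1.   1.4]
jar lid area 59 off from pad mm [ 41.  -24.7]
```

```bash
python3 -c "
from h import *
d=np.load('pics/scene3.png.npz'); im=d['image']; hsv=cv2.cvtColor(im,cv2.COLOR_RGB2HSV)
for z in (14,40,74): 
  u,v=w2px(d,(641.8,169.1,z)); print(z,u.round(1),v.round(1))
u,v=map(int,w2px(d,(641.8,169.1,74)))
print('V/S/H grid'); 
for ch in (2,1): print(hsv[v-24:v+40:4,u-32:u+34:3,ch])
"
```

```text
14 238.7 228.7
40 237.4 219.7
74 235.5 207.7
V/S/H grid
[[179 180 182 179 181 177 182 180 185  67  51  77  79 162 180 183 182 183
  184 185 183 185]
 [183 182 182 182 180 180 180 180 178 183 147 139 185 180 182 186 186 185
  184 184 184 161]
 [182 182 183 182 181 183 180 180 179 179 181 182 183 183 185 185 186 186
  185 186 186 131]
 [183 183 182 184 182 185 182 179 175 182 182 181 182 183 151 183 183 183
  184 185 186  33]
 [185 183 183 183 181 178 184 180 181 180 182 181 179 181 184 184 184 181
  185 186 182 132]
 [184 183 183 184 181 182 181 182 180 183 183 180 180 183 185 181 185 184
  184 183 152  45]
 [182 182 183 184 181 180 177 183 185 177 178 178 178 179 187 186 185 127
  121 122 116  48]
 [184 182 181 180 184 184 184 184 190 166 185 185 179  62 106 118 121 118
  125  15  17  81]
 [183 185 182 182 183 185 183 184 187  67  76  77  76  77  94 123 125 130
  152  17  16  19]
 [183 182 181 181 182 183 184 190 132  56  50  50  50  54  72 143 130 131
  137  14  16  18]
 [182 183 184 185 189 132 114 120 126  36  45  52  46  45  40  17  15 141
  130 131 116  49]
 [185 172 141 116 120
[... 1233 characters left out ...]
0  13  10  20 228 182 180 178
  188  15  48  81]
 [ 10  10  11  13  13  11   8   3  99 255 255 255 245 227 237 185 177 183
  181 164  48  14]
 [  8  13  10  10   0  99 199 185 184 248 232 240 238 232 236  30 119 181
  178 179 178 156]
 [  8  15  99 189 181 180 179 180  32 149 243 231 237 249 230  15  13 187
  181 181 180 180]
 [199 131 133 182 181 182 177  20  27  15 244 231 214 249 138  28  15 161
  183 179 180 180]
 [184 135 139 164 183 182 183 185  32  30  40  15  32  16  27  17 180 182
  179 181 182 182]
 [187 131 136 133 173 181 183 182 183 179 161  43 132 179 178 187 183 181
  181 190 255  25]
 [153 138 138 140 128 181 182 181 181 182 184 182 180 178 181 180 183 231
   27   7  10  11]]
```

The scene camera puts the amber jar body at columns 230 to 247 with its base near row 231. It is upright and within a few mm of the pad centre. Everything is released, so I'm handing in.

```bash
python3 -c "
from h import *
print(ticket.hand_in())"
```

```text
the job is handed in; nothing more can be done
None
```

All four containers are standing on the stand's pads in height order and the job is handed in, at about 26 s on the robot's clock. Counted from the tall post they are measuring cylinder, reagent bottle, dropper bottle, amber jar. The first grip on the cylinder was about 10 mm off centre, so I released it and gripped again before lifting.

- **Last checks:** the top camera put the cylinder about 4 mm, the bottle 1 mm and the dropper 2 mm from their pad centres. The arm was clear and the contact force close to zero.
- **Checks that failed:** the top-view check of the jar gave no usable result: it picked up the wrong patch, probably because the arm was in the way. I checked the jar by the scene-camera pixel values instead, which show it upright and roughly within 5 mm of its pad centre. The final composite picture could not be viewed because the 16-picture limit was reached.
- **Tilt:** the dropper looked slightly tilted in the gripper, but upright in a picture after release. I did not measure the tilt of any container at the end.

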